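# Tidy the screw kit and hold up the full tin

### The arm

A 7-joint arm with a two-finger parallel gripper is mounted at the origin on a cart in front of the work surface, level with it; the furniture and walls round the work are solid. World frame = base frame: x ahead of the robot, y to its left, z up, the work surface at z = 0. Lengths are in m, angles in rad, forces in N, time in s.
With the tool pointing down it reaches from about 0.425 to 0.925 m from the base axis. Payload 6.8 kg.
Tool frame: the origin (TCP) lies on the centre line of the jaws, within the pads' length; the fingertips stand 14 mm ahead of it and the grasp point (between the pads) lies 5 mm behind it (bot.finger_overhang is the distance from the TCP to the fingertips, in m); z points along the fingers, y is the line along which they close (so a half turn about z gives the same grasp; the last joint's range is limited). The gripper opens to 85 mm and grips with 20 to 120 N. Pads are 22 mm wide; open, the fingers measure 114 mm over their backs; the gripper's body (76 mm by 85 mm) begins 54 mm behind the grasp point. The pads swing forward as they close: fully open they stand 13 mm farther back than shut.
Start: joints at [1.031, 0.477, 0.022, 1.555, -0.011, 1.109, -0.083], TCP at [0.283, -0.613, 0.245] pointing down, gripper open.
Joint ranges: [-2.96, 2.96], [-0.34, 2.1], [-1.41, 1.46], [0.24, 2.44], [-1.37, 4.51], [0.17, 1.92], [-2.96, 2.96]. Speed limits (rad/s): [2.39, 2.39, 3.14, 3.14, 3.14, 3.14, 3.14].

### API

Orientations are given as a unit quaternion [w, x, y, z].
In Python, from station import bot gives the robot as it stands.
- The arm moves only by the shell command python3 -m inch 'ROWS' [OPENING] [FORCE]. ROWS is JSON, a list of rows, each a list of 4 numbers: the shift along the tool's x, y, z in m, then the turn about the tool's z in degrees. A call has 1 to 12 rows; each row shifts and turns the commanded pose from where the row before left it, along the tool's axes as they then stand; what a row does not reach is not made up. A row lasts 1/10 s, in which the tool goes at most 50 mm and 8.59 degrees, less where a joint would pass 70% of its speed; a pose out of reach is approached as far as the arm can. A call is refused whole if a number of a shift passes 0.05 or a number of a turn 8.59, either way. A call with a gripper value outside its range is refused whole. OPENING is the finger opening in m, from 0 to 0.0854, set as the call begins (- or left out, the last holds). The fingers move at their own pace and stop on an object; FORCE is the grip in N (left out, the last holds). Time passes only in rows, so rows that do not move let the fingers close. It gives the time, the measured TCP pose, the force, the opening and the grip force at its end, in the units of the state.
- bot.get_obs(): the state, without advancing time (a new reading comes with each control period).
- bot.read_camera(name): name is "side" or "top"; returns a dict with "color" (480x640x3 uint8, red, green, blue), "mtx" (3x3 intrinsics, pixels), "world_from_camera" (4x4, takes a point from camera to world coordinates). Camera axes: x right, y up, looking along -z (the intrinsics and any distortion apply to the point x, -y, -z); pixel columns grow to the right and rows downward; lengths in m; the calibration is good to about 2 mm. A picture is of the moment at which its call begins. There is no depth.
- bot.hand_in(): hands the job in; it is judged then, once.
The state is a dict: "t": time; "q": joint angles; "joint_vel": joint speeds; "joint_torque": joint torques, N m; "eef_pos": TCP position; "tool_rot": TCP orientation; "contact_force": force on the tool from outside, world axes, zero at the start; "torque": the same for the moment, N m; "gripper_width": opening from 0.0 (shut) to 1.0 (fully open); "grasp_force": force on a finger pad.
Only numpy, scipy, OpenCV 4.12 (cv2) and the standard library are available. Lean on these libraries where they do the work, as an engineer would, in place of code of your own. Each camera call takes 0.05 s, during which the arm holds its last target. There are 200 camera calls.

### The job

I'm about to start on the computer case: put the blue screwdriver back in its own groove in the kit tray, fully down, and find out by their weight which of the three identical closed tins is the full one, clearly the heaviest. Finish holding that tin up, upright and still, in the gripper at least 15 cm above the desk, with the other two tins standing fully down in wells of the tray. Leave the other things on the desk where they are, and don't drop or tip the tins.

Things in the scene. Friction and masses are not known exactly. Their poses are not given: they have to be found in the camera images.
- kit_tray: Flat wooden kit tray, 150 x 214 x 16 mm, stays put on the desk. Origin: centre of its underside, on the desk; x across it (wells on the +x half, driver's groove on the -x half), y along its length, z up. All recesses are 12 mm deep, down to a grey felt floor 4 mm above the desk. Brass plates carry pictograms: a screwdriver by the groove, a disc behind each well.
- well_0 (a point): First of the tray's three round wells, 60 mm across, 12 mm deep: a tin goes in with 3 mm to spare all round and stands 36 mm proud. Any tin may use any well. Point: centre of the well's floor, 4 mm above the desk; axes as the tray's. At x +36, y -68 mm in the tray.
- well_1 (a point): Middle of the tray's three round wells, 60 mm across, 12 mm deep: a tin goes in with 3 mm to spare all round and stands 36 mm proud. Any tin may use any well. Point: centre of the well's floor, 4 mm above the desk; axes as the tray's. At x +36, y 0 mm in the tray; empty at the start.
- well_2 (a point): Third of the tray's three round wells, 60 mm across, 12 mm deep: a tin goes in with 3 mm to spare all round and stands 36 mm proud. Any tin may use any well. Point: centre of the well's floor, 4 mm above the desk; axes as the tray's. At x +36, y +68 mm in the tray.
- driver_slot (a point): The screwdriver's groove, along the tray's y. Point: on its floor, where the driver's origin (to 1 mm) comes to lie; axes as the tray's. It runs 81 mm either way: from y -22 to +81 mm it is 16 mm wide for the handle, from -81 to -22 mm only 8 mm for the shank, so the driver fits one way round only, handle towards the tray's +y.
- driver_scoop (a point): Finger scoop, a recess as deep as the groove that crosses it at the handle, so that fingers can set the handle right down. Point: on its floor, on the groove's middle line, 25 mm to +y of driver_slot; axes as the tray's. It measures 50 mm along the groove, and reaches 34 mm (+x) and 37 mm (-x, open at the tray's edge) to either side.
- driver: Small screwdriver, blue handle, lying on the desk, 153 mm long, 22 g. Origin: middle of its length, 0.8 mm above its lowest point; x axis from the thin shank (tip at x -77 mm, 3 mm thick) to the handle (x -8 to +77 mm, 11.6 mm thick, axis 5 mm above the origin). Grip it across the handle at x +25 mm, the place that lies in the tray's finger scoop.
- tin_a: One of three tins alike outside, closed (lid fixed): aluminium, blank paper band, knurled lid. 48 mm high, body 54 mm across (foot edge rounded, 49 mm), lid (top 16 mm) 56 mm. Origin: centre of underside, z up. The full one, different each time whatever its name, weighs 0.33-0.50 kg, the other two 0.10-0.22 kg each. Grip by the lid from above. Starts in an outer well.
- tin_b: One of three tins alike outside, closed (lid fixed): aluminium, blank paper band, knurled lid. 48 mm high, body 54 mm across (foot edge rounded, 49 mm), lid (top 16 mm) 56 mm. Origin: centre of underside, z up. The full one, different each time whatever its name, weighs 0.33-0.50 kg, the other two 0.10-0.22 kg each. Grip by the lid from above. Starts in the other outer well.
- tin_c: One of three tins alike outside, closed (lid fixed): aluminium, blank paper band, knurled lid. 48 mm high, body 54 mm across (foot edge rounded, 49 mm), lid (top 16 mm) 56 mm. Origin: centre of underside, z up. The full one, different each time whatever its name, weighs 0.33-0.50 kg, the other two 0.10-0.22 kg each. Grip by the lid from above. Starts on the desk behind the tray.
- usb_stick: Black USB stick, 54 x 18 x 9 mm, lying in its own small pocket of the tray; stays there. Origin: centre of the underside.
- earbud_case: Bystander: grey earbud case, 23 x 60 x 45 mm, standing on the desk at the back. Origin: centre of the underside.
- tweezers: Bystander: steel tweezers, 109 x 16 x 9 mm, lying on the desk at the back. Origin: centre of the underside.
Not all that is in view belongs to the job. Leave any turquoise look-alike of the tin_b alone.

How it is judged:
By the outcome, as a careful person would: the job done as asked, in the order asked, and still so for the second after the job is handed in, while the arm keeps its last pose, push and grip.
It also fails if it takes over 72 s, if anything falls off the work surface, if the arm or the gripper's body presses on something with over 40 N, if the wrist force passes 120 N, or if a joint passes its speed limit or range.

## Working session

There is one attempt and no reset: what is moved stays moved. The work goes in short steps, Python scripts to look and compute and a shell command to move; the robot and the scene stay as the last step left them, time stands still between calls to the robot, and variables do not carry over. Pictures are saved under pics/ and viewed, at most 10 in all, crops included, and the job is handed in when it is done.

```bash
mkdir -p pics; ls; python3 - <<'E'
from station import bot
import cv2, numpy as np
o=bot.get_obs(); print({k:np.round(v,3).tolist() for k,v in o.items()}, bot.finger_overhang)
for n in ("top","side"):
    c=bot.read_camera(n); cv2.imwrite(f"pics/{n}0.png",c["color"][:,:,::-1]); np.savez(f"pics/{n}0.npz",**c)
    print(n,np.round(c["mtx"],1).tolist(),np.round(c["world_from_camera"],3).tolist(),c.keys())
E
```

```text
pics
{'t': 0.0, 'q': [1.031, 0.478, 0.022, 1.556, -0.012, 1.109, -0.083], 'joint_vel': [-0.002, -0.001, -0.002, -0.001, -0.001, 0.0, 0.002], 'joint_torque': [-0.001, -59.645, 1.607, -28.12, 0.012, 0.009, 0.0], 'eef_pos': [0.282, -0.613, 0.244], 'tool_rot': [-0.001, 0.977, 0.214, -0.0], 'contact_force': [-0.523, -0.495, 0.566], 'torque': [0.006, 0.004, 0.027], 'grasp_force': 0.0, 'gripper_width': 0.999} 0.014
top [[534.7, 0.0, 316.5], [0.0, 534.7, 232.4], [0.0, 0.0, 1.0]] [[0.019, 0.982, -0.187, 0.404], [-0.999, 0.025, 0.029, -0.166], [0.034, 0.186, 0.982, 0.865], [0.0, 0.0, 0.0, 1.0]] dict_keys(['color', 'mtx', 'world_from_camera'])
side [[500.4, 0.0, 319.2], [0.0, 500.4, 238.1], [0.0, 0.0, 1.0]] [[-0.126, 0.843, -0.522, 0.104], [-0.992, -0.111, 0.061, -0.148], [-0.007, 0.526, 0.851, 0.755], [0.0, 0.0, 0.0, 1.0]] dict_keys(['color', 'mtx', 'world_from_camera'])
```

View pics/top0.png

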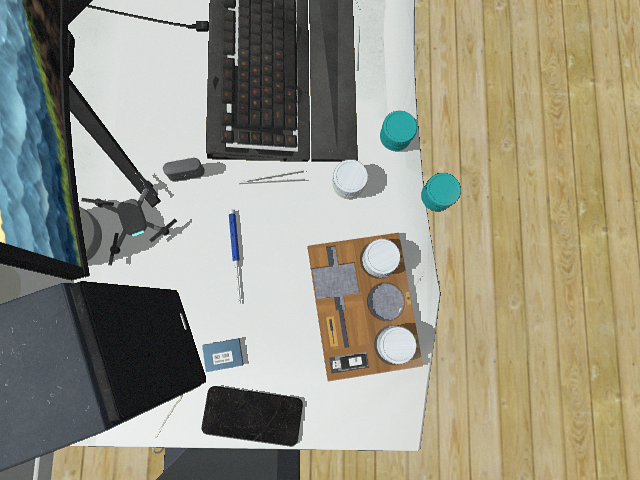

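View pics/side0.png

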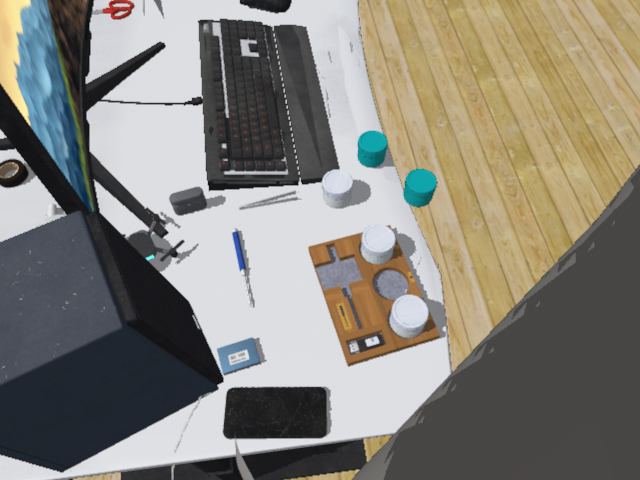

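Candidates, top-view pixels:
- **Tins:** white ones at (350,178) on the desk, and (381,258) and (396,345) in the wells. The turquoise ones at (399,130) and (441,191) are look-alikes, so I leave them alone.
- **Driver:** the blue one at (237,255). The tweezers (272,177) and the blue card box (223,354) are not it.

I'll take one close crop to check this, along with the measurements.

```bash
cat > h.py <<'E'
import cv2, numpy as np
from station import bot
def load(n,fresh=False):
    return bot.read_camera(n) if fresh else dict(np.load(f"pics/{n}0.npz"))
def cast(c,px,z):
    px=np.atleast_2d(np.asarray(px,float)); K=c["mtx"]; T=c["world_from_camera"]
    d=np.c_[(px[:,0]-K[0,2])/K[0,0],-(px[:,1]-K[1,2])/K[1,1],-np.ones(len(px))]@T[:3,:3].T
    return T[:3,3]+d*((z-T[2,3])/d[:,2])[:,None]
def big(m,near):
    n,l,s,ce=cv2.connectedComponentsWithStats(m.astype(np.uint8))
    k=1+np.argmin([np.hypot(*(ce[i]-near))if s[i,4]>15 else 1e9 for i in range(1,n)])
    return l==k
def pts(m): return np.argwhere(m)[:,::-1]
E
python3 - <<'E'
from h import *
near={"top":dict(d=(235,238),t=(365,310)),"side":dict(d=(239,250),t=(375,295))}
for n in("top","side"):
    c=load(n); im=c["color"]; hsv=cv2.cvtColor(im,cv2.COLOR_RGB2HSV)
    if n=="top": cv2.imwrite("pics/crop1.png",cv2.resize(im[120:400,190:450,::-1],None,fx=2.1,fy=2.1,interpolation=cv2.INTER_CUBIC))
    H,S,V=hsv[...,0].astype(int),hsv[...,1],hsv[...,2]
    b=big((H>105)&(H<130)&(S>150)&(V>60),near[n]["d"])
    w=cast(c,pts(b),.006)[:,:2]; r=cv2.minAreaRect(w.astype(np.float32)*1000)
    print(n,"handle",b.sum(),w.mean(0).round(4),r)
    m=(H>4)&(H<20)&(S>110)
    t=big(cv2.morphologyEx(m.astype(np.uint8),cv2.MORPH_OPEN,np.ones((3,3))),near[n]["t"])
    w=cast(c,pts(t),.016)[:,:2]; r=cv2.minAreaRect(w.astype(np.float32)*1000)
    print(" tray",t.sum(),r,cv2.boxPoints(r).round(1).tolist())
    # lids: circles
    g=cv2.cvtColor(im,cv2.COLOR_RGB2GRAY)
    for cir in cv2.HoughCircles(g,cv2.HOUGH_GRADIENT_ALT,1,20,param1=150,param2=.6,minRadius=12,maxRadius=26)[0] if n=="top" else []:
        print("  circ",cir.round(1),cast(c,cir[:2],.052).round(4)[0][:2],cast(c,cir[:2],.048).round(4)[0][:2])
    # shank silver: blob of dark/grey near the handle is left to the axis
E
```

```text
top handle 278 [ 0.5562 -0.0575] ((556.86279296875, -57.36957550048828), (75.44895935058594, 9.87169361114502), 7.6708221435546875)
 tray 5828 ((451.16412353515625, -268.77227783203125), (211.89344787597656, 149.39614868164062), 9.745341300964355) [[334.1000061035156, -213.10000610351562], [359.3999938964844, -360.29998779296875], [568.2000122070312, -324.5], [542.9000244140625, -177.1999969482422]]
  circ [397.  344.   19.2] [ 0.3913 -0.3145] [ 0.3912 -0.3152]
  circ [400.  127.   18.4] [ 0.7351 -0.3224] [ 0.7367 -0.3232]
  circ [382.  258.   19.8] [ 0.5206 -0.2924] [ 0.5212 -0.293 ]
  circ [386.  300.   18.9] [ 0.4564 -0.2983] [ 0.4567 -0.2989]
  circ [445.  191.   18.5] [ 0.6301 -0.393 ] [ 0.6313 -0.3941]
  circ [350. 175.  19.] [ 0.652 -0.242] [ 0.6532 -0.2423]
  circ [ 79.  460.   18.2] [0.2224 0.1386] [0.2215 0.1401]
  circ [283.  426.   19.5] [ 0.2721 -0.1478] [ 0.2714 -0.1477]
  circ [ 77.  236.   21.1] [0.5432 0.174 ] [0.5439 0.1757]
  circ [106.  221.   18.2] [0.5676 0.1326] [0.5684 0.134 ]
side handle 176 [ 0.5579 -0.0589] ((558.5817260742188, -58.83445739746094), (75.79769134521484, 8.060323715209961), 7.822968482971191)
 tray 5671 ((449.2877197265625, -270.9339294433594), (215.85813903808594, 150.86801147460938), 9.610401153564453) [[330.29998779296875, -214.60000610351562], [355.5, -363.29998779296875], [568.2999877929688, -327.29998779296875], [543.0999755859375, -178.5]]
```

View pics/crop1.png

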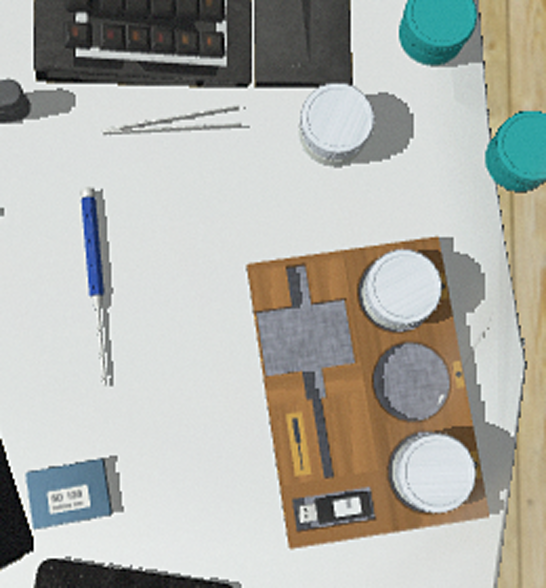

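The crop confirms the choice: white tins at crop (337,120), (402,287) and (434,473), and the blue driver from (88,188) to (108,384) with its handle end up. The groove's wide part and scoop are at the top, so its handle end points up in the image too. Next I measure the groove, the lids, the driver ends and the PC case, since it stands close to the arm.

```bash
python3 - <<'E'
from h import *
c=load("top"); s=load("side"); im=c["color"]
C=np.array([.450,-.270]); a=np.radians(9.7); Y=np.array([np.cos(a),np.sin(a)]); X=np.array([Y[1],-Y[0]])
tr=lambda p:np.c_[(p[:,:2]-C)@X,(p[:,:2]-C)@Y].round(4)*1000
u=lambda p:np.array(p)/2.1+[190,120]
print("scoop",tr(cast(c,u([(257,313),(346,300),(353,366),(264,375)]),.010)).tolist())
print("groove ends, bends",tr(cast(c,u([(295,265),(328,478),(313,372)]),.010)).tolist())
print("well1",tr(cast(c,[(386,300)],.012)))
e=cv2.Canny(im,80,200); P=np.argwhere(e)[:,::-1].astype(np.float32)
for n,q,z in(("w0",(397,344),.052),("w2",(382,258),.052),("c",(350,176),.048)):
    q=np.float32(q)
    for k in range(3):
        r=np.hypot(*(P-q).T); A=P[(r>16.5)&(r<20.5)]; el=cv2.fitEllipseAMS(A); q=np.float32(el[0])
    w=cast(c,[q],z); print(n,np.round(q,1),np.round(el[1],1),w.round(4)[0,:2],tr(w))
H,S,V=cv2.split(cv2.cvtColor(im,cv2.COLOR_RGB2HSV)); 
b=big((H>105)&(H<130)&(S>150)&(V>60),(235,238)); w=cast(c,pts(b),.006)[:,:2]
r=cv2.fitLine(w.astype(np.float32),cv2.DIST_L2,0,1e-4,1e-4).ravel(); d=r[:2]*np.sign(r[0]); t=(w-r[2:])@d
E2=cast(c,u([(88,188),(108,384)]),.005)[:,:2]
print("driver yaw",np.degrees(np.arctan2(d[1],d[0])),"blue t",t.min(),t.max(),"mean",r[2:],"ends t",(E2-r[2:])@d, E2, np.degrees(np.arctan2(*(E2[0]-E2[1])[::-1])))
def tri(p,q):
    o=[];D=[]
    for cam,px in((c,p),(s,q)):
        k=cam["world_from_camera"][:3,3]; v=cast(cam,[px],0)[0]-k; o.append(k);D.append(v/np.linalg.norm(v))
    M=np.c_[D[0],-D[1]]; l=np.linalg.lstsq(M,o[1]-o[0],rcond=None)[0]; return (o[0]+D[0]*l[0]).round(3),(o[1]+D[1]*l[1]).round(3)
print("case top near",tri((107,425),(130,322)),"top far",tri((75,281),(93,212)))
print("case bottom",cast(c,[(205,380),(178,290)],0).round(3).tolist(),cast(s,[(222,380)],0).round(3).tolist())
E
```

```text
scoop [[-72.9, 69.3], [-3.7, 69.3], [-6.6, 18.599999999999998], [-74.6, 21.9]]
groove ends, bends [[-38.3, 101.9], [-38.699999999999996, -60.699999999999996], [-37.5, 18.599999999999998]]
well1 [[35.8  3. ]]
w0 [397.3 345.1] [36.8 37.8] [ 0.3897 -0.3149] [[ 34.1 -67. ]]
w2 [380.9 257.5] [36.5 39.1] [ 0.5213 -0.2907] [[32.4 66.8]]
c [349.  176.5] [35.2 37.1] [ 0.6506 -0.2407] [[  4.9 202.7]]
driver yaw 7.8922625 blue t -0.037099144617555806 0.0383742837371893 mean [ 0.55622786 -0.05745202] ends t [ 0.04576967 -0.10760782] [[ 0.60173754 -0.05241915]
 [ 0.45000902 -0.07489487]] 8.426019474007255
case top near (array([0.311, 0.02 , 0.304]), array([0.312, 0.013, 0.302])) top far (array([0.453, 0.069, 0.296]), array([0.454, 0.066, 0.295]))
case bottom [[0.33, -0.023, 0.0], [0.469, 0.028, 0.0]] [[0.337, -0.024, 0.0]]
```

```bash
cat >> h.py <<'E'
def tgt(x,y,z,yaw=None):
    """shift along tool axes after turning to yaw (deg)"""
    o=bot.get_obs(); p=np.array(o["eef_pos"]); w,a,b,g=o["tool_rot"]
    xa=np.array([1-2*(b*b+g*g),2*(a*b+w*g)]); cy=np.degrees(np.arctan2(xa[1],xa[0]))
    yaw=cy if yaw is None else yaw
    t=np.radians(yaw); X=np.array([np.cos(t),np.sin(t)]); Y=np.array([X[1],-X[0]]); d=np.array([x,y])-p[:2]
    print(f"t {o['t']:.2f} yaw {cy:.2f} turn {cy-yaw:.2f} shift x {d@X:.4f} y {d@Y:.4f} z {p[2]-z:.4f}  pos {p.round(4)} F {np.round(o['contact_force'],2)} w {o['gripper_width']*85.4:.1f}mm gf {o['grasp_force']:.1f}")
E
python3 -m inch '[[0,0,0,8.4],[0,0,0,8.4],[0.0214,-0.032,0,0],[0.0214,-0.032,0,0],[0.0214,-0.032,0,0],[0.0214,-0.032,0,0],[0.0214,-0.032,0,0],[0.0214,-0.032,0,0],[0.0214,-0.032,0,0],[0.0214,-0.032,0,0],[0.0214,-0.032,0,0],[0.0214,-0.032,0,0]]' 0.04 20
python3 -c "
from h import *
tgt(.5516,-.059,.1,7.9)"
```

```text
t: 1.3
eef_pos: [0.4505, -0.265, 0.2451]
tool_rot: [-0.0, 0.998, 0.069, -0.0]
contact_force: [0.5, -0.8, 0.6]
gripper_width: 0.468
grasp_force: 0.0
t 1.30 yaw 7.94 turn 0.04 shift x 0.1285 y -0.1901 z 0.1451  pos [ 0.4505 -0.265   0.2451] F [ 0.53 -0.78  0.64] w 40.0mm gf 0.0
```

```bash
python3 -m inch '[[0.0214,-0.0317,0,0],[0.0214,-0.0317,0,0],[0.0214,-0.0317,0,0],[0.0214,-0.0317,0,0],[0.0214,-0.0317,0,0],[0.0214,-0.0317,0,0],[0,0,0.04,0],[0,0,0.04,0],[0,0,0.04,0],[0,0,0.03,0],[0,0,0.02,0],[0,0,0,0]]'
python3 -c "
from h import *
tgt(.5516,-.059,.016,7.9)
c=bot.read_camera('top'); cv2.imwrite('pics/t1.png',cv2.resize(c['color'][150:330,140:380,::-1],None,fx=3,fy=3))"
```

```text
t: 2.5
eef_pos: [0.5486, -0.0603, 0.0723]
tool_rot: [-0.0, 0.998, 0.069, -0.003]
contact_force: [-0.4, -0.4, -0.9]
gripper_width: 0.47
grasp_force: 0.0
t 2.50 yaw 7.96 turn 0.06 shift x 0.0032 y -0.0009 z 0.0563  pos [ 0.5486 -0.0603  0.0723] F [-0.36 -0.41 -0.95] w 40.2mm gf 0.0
```

View pics/t1.png

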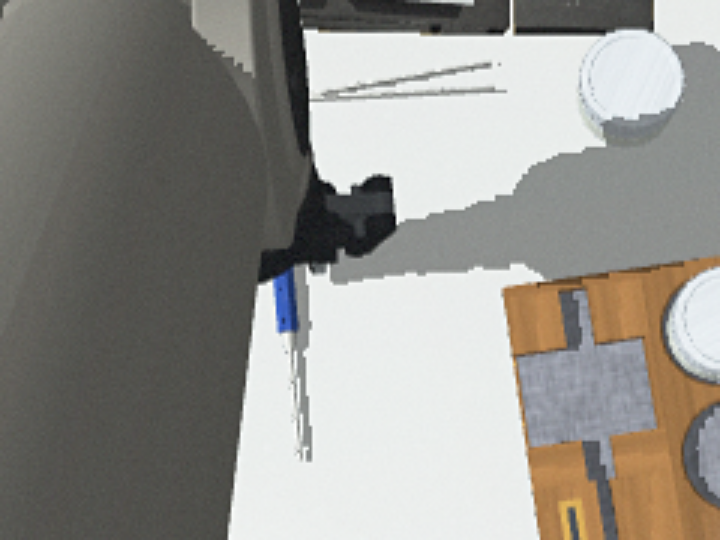

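The arm covers the left side of the view. The driver's shank shows at crop (300,400), lined up below the gripper at (340,230), and nothing has been touched. Going down to grip.

```bash
python3 -m inch '[[0.003,-0.001,0.02,0],[0,0,0.02,0],[0,0,0.012,0],[0,0,0.004,0],[0,0,0,0],[0,0,0,0]]'
python3 -m inch '[[0,0,0,0],[0,0,0,0],[0,0,0,0],[0,0,0,0],[0,0,0,0],[0,0,0,0]]' 0 30
python3 -c "
from h import *
tgt(.5516,-.059,.016,7.9)"
```

```text
t: 3.15
eef_pos: [0.5547, -0.0591, 0.0202]
tool_rot: [0.0, 0.998, 0.069, 0.001]
contact_force: [0.4, 0.2, 0.5]
gripper_width: 0.469
grasp_force: 0.0
t: 3.75
eef_pos: [0.5545, -0.0592, 0.0201]
tool_rot: [0.0, 0.998, 0.069, 0.001]
contact_force: [-0.5, 0.2, 6.3]
gripper_width: 0.112
grasp_force: 29.4
t 3.75 yaw 7.93 turn 0.03 shift x -0.0028 y -0.0006 z 0.0041  pos [ 0.5545 -0.0592  0.0201] F [-0.52  0.17  6.34] w 9.5mm gf 29.4
```

Gripped too high on the handle: 9.5 mm opening, where the handle is 11.6 mm thick. I'll open, go down 4 mm and grip again.

```bash
python3 -m inch '[[0,0,0,0],[0,0,0,0],[0,0,0,0],[-0.003,0,0.004,0],[0,0,0,0],[0,0,0,0]]' 0.03
python3 -m inch '[[0,0,0,0],[0,0,0,0],[0,0,0,0],[0,0,0,0],[0,0,0,0],[0,0,0,0]]' 0 30
python3 -c "
from h import *
tgt(.5516,-.059,.016,7.9)"
```

```text
t: 4.35
eef_pos: [0.5506, -0.0595, 0.015]
tool_rot: [-0.0, 0.998, 0.069, -0.0]
contact_force: [-0.4, -1.3, -0.6]
gripper_width: 0.353
grasp_force: 0.0
t: 4.95
eef_pos: [0.5511, -0.0595, 0.0154]
tool_rot: [0.0, 0.998, 0.069, 0.0]
contact_force: [0.8, -0.5, 1.8]
gripper_width: 0.115
grasp_force: 30.6
t 4.95 yaw 7.94 turn 0.04 shift x 0.0006 y -0.0004 z -0.0006  pos [ 0.5511 -0.0595  0.0154] F [ 0.79 -0.5   1.79] w 9.9mm gf 30.6
```

```bash
python3 -m inch '[[0,0,-0.02,0],[0,0,-0.03,0],[0,0,-0.04,0],[0,0,-0.03,0],[0,0,0,-1.77],[0,0,0,0]]'
python3 -c "
from h import *
tgt(.4883,-.2249,.07,9.7)"
```

```text
t: 5.55
eef_pos: [0.5512, -0.0596, 0.1357]
tool_rot: [0.0, 0.996, 0.085, 0.001]
contact_force: [-0.9, 0.8, -0.3]
gripper_width: 0.12
grasp_force: 30.5
t 5.55 yaw 9.75 turn 0.05 shift x -0.0899 y 0.1524 z 0.0657  pos [ 0.5512 -0.0596  0.1357] F [-0.89  0.81 -0.3 ] w 10.2mm gf 30.5
```

```bash
python3 -m inch '[[-0.018,0.0305,0,0],[-0.018,0.0305,0,0],[-0.018,0.0305,0,0],[-0.018,0.0305,0,0],[-0.018,0.0305,0,0],[0,0,0.03,0],[0,0,0.03,0],[0,0,0.02,0],[0,0,0.01,0],[0,0,0,0]]'
python3 -c "
from h import *
tgt(.4883,-.2249,.04,9.7)
for n in('top','side'):
  c=bot.read_camera(n); np.savez(f'pics/{n}2.npz',**c); cv2.imwrite(f'pics/{n}2.png',c['color'][:,:,::-1])
a=cv2.imread('pics/top2.png')[220:400,250:450]; b=cv2.imread('pics/side2.png')[210:390,250:450]
cv2.imwrite('pics/t2.png',cv2.resize(np.hstack([a,b]),None,fx=2,fy=2,interpolation=cv2.INTER_CUBIC))"
```

```text
t: 6.55
eef_pos: [0.4863, -0.2242, 0.0431]
tool_rot: [-0.001, 0.996, 0.085, -0.002]
contact_force: [-0.8, -0.3, 0.7]
gripper_width: 0.116
grasp_force: 30.5
t 6.55 yaw 9.71 turn 0.01 shift x 0.0018 y 0.0010 z 0.0031  pos [ 0.4863 -0.2242  0.0431] F [-0.84 -0.31  0.73] w 9.9mm gf 30.5
```

View pics/t2.png

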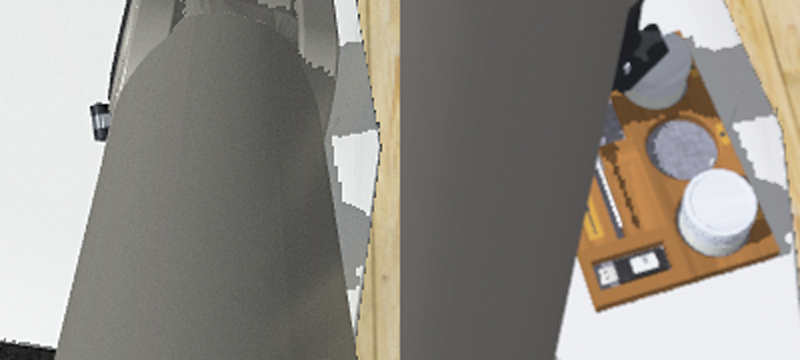

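Top view: the arm hides the gripper. Side view: the silver shank runs from crop (600,160) to (622,237), just above the groove. I'll work out its place in the tray frame.

```bash
cat >> h.py <<'E'
C=np.array([.450,-.270]); a_=np.radians(9.7); TY=np.array([np.cos(a_),np.sin(a_)]); TX=np.array([TY[1],-TY[0]])
def tr(p): p=np.atleast_2d(p)[:,:2]-C; return (np.c_[p@TX,p@TY]*1000).round(1)
def wl(x,y): return C+TX*x/1000+TY*y/1000
E
python3 - <<'E'
from h import *
s=dict(np.load("pics/side2.npz")); im=s["color"]
V=im.min(2).astype(int); 
for v in range(288,332,4):
    row=im[v,340:368].astype(int); print(v,[f"{r[0]}/{r[2]}" for r in row[::1]])
print(tr(cast(s,[(350,290),(361,328.5)],.033)), "tcp",tr(bot.get_obs()["eef_pos"]))
s0=load("side"); 
print("groove in side view, t0", tr(cast(s0,[(345,290),(358,327)],.010)))
E
```

```text
288 ['87/83', '86/83', '86/82', '86/83', '87/83', '86/81', '85/82', '85/81', '113/112', '151/135', '145/75', '142/59', '136/57', '109/47', '111/47', '113/49', '114/49', '114/49', '148/62', '196/80', '195/80', '196/81', '196/80', '196/81', '195/80', '196/81', '194/80', '195/80']
292 ['86/83', '86/83', '86/83', '86/83', '86/83', '86/82', '85/82', '107/109', '193/198', '230/232', '168/169', '162/128', '174/74', '185/76', '191/78', '178/74', '134/57', '130/55', '164/68', '171/71', '187/78', '187/78', '185/77', '184/76', '188/78', '194/79', '194/81', '191/79']
296 ['86/83', '87/84', '87/85', '86/83', '85/82', '85/82', '89/84', '93/90', '87/97', '166/172', '235/236', '213/200', '172/81', '179/75', '178/75', '176/73', '157/66', '103/44', '101/45', '134/56', '181/75', '184/76', '187/78', '187/77', '186/76', '192/79', '196/81', '195/81']
300 ['87/83', '87/84', '86/83', '86/82', '85/82', '98/81', '150/80', '179/81', '132/89', '87/98', '100/109', '197/201', '241/241', '178/135', '179/75', '178/74', '177/73', '178/74', '168/70', '127/54', '100/43', '102/44', '138/58', '185/77', '185/76', '186/77
[... 1418 characters left out ...]
/67', '102/44', '100/44']
324 ['101/81', '144/76', '185/74', '213/80', '221/81', '219/80', '198/83', '172/87', '220/81', '220/81', '215/80', '199/80', '185/77', '182/75', '183/76', '185/78', '167/82', '114/96', '92/103', '91/104', '107/93', '142/67', '162/68', '174/71', '181/76', '186/78', '185/77', '180/74']
328 ['140/79', '180/74', '176/73', '179/72', '202/77', '221/81', '220/80', '219/79', '217/80', '211/80', '213/82', '201/77', '185/75', '185/77', '183/75', '183/76', '183/75', '177/80', '138/88', '95/97', '109/96', '117/90', '143/70', '167/70', '173/72', '173/72', '173/72', '173/73']
[[-34.7   0.6]
 [-39.6 -65.8]] tcp [[-38.1  45.1]]
groove in side view, t0 [[-37.9  13.2]
 [-38.8 -53.9]]
```

```bash
python3 - <<'E'
from h import *
s=dict(np.load("pics/side2.npz"))
for z in(.030,.0335): print(z,tr(cast(s,[(350.2,296),(352.1,300),(355.2,308),(358.8,320),(359.9,322.5)],z)).tolist())
# groove felt centre in the starting side view, per row, at mid-depth
s0=load("side")["color"].astype(int)
for v in(305,312,320):
    r=s0[v,335:370]; m=np.where((r[:,0]-r[:,2]<25))[0]+335; print(v,m, tr(cast(load("side"),[(m.mean(),v)],.010)) if len(m) else "")
E
```

```text
0.03 [[-37.2, -8.1], [-36.5, -15.6], [-36.3, -30.0], [-37.6, -50.6], [-37.3, -55.0]]
0.0335 [[-37.8, -9.6], [-37.2, -17.1], [-37.0, -31.4], [-38.3, -51.9], [-38.0, -56.3]]
305 [350 351 352 353] [[-36.4 -15.2]]
312 [342 343 353 354 355] [[-43.6 -25.8]]
320 [356 357 358] [[-36.4 -42.3]]
```

Tip is at (-38,-56) in the tray and the target is (-38,-57), so it is aligned. Lowering now.

```bash
python3 -m inch '[[0,0.0005,0.006,0],[0,0,0.006,0],[0,0,0.005,0],[0,0,0.004,0],[0,0,0.002,0],[0,0,0,0],[0,0,0,0]]'
python3 -c "
from h import *
tgt(.4883,-.2249,.0195,9.7)"
```

```text
t: 7.35
eef_pos: [0.4882, -0.2255, 0.0223]
tool_rot: [0.0, 0.996, 0.085, 0.0]
contact_force: [-0.2, 0.1, -0.1]
gripper_width: 0.119
grasp_force: 30.5
t 7.35 yaw 9.71 turn 0.01 shift x 0.0002 y -0.0005 z 0.0028  pos [ 0.4882 -0.2255  0.0223] F [-0.17  0.09 -0.06] w 10.1mm gf 30.5
```

```bash
python3 -m inch '[[0,0,0.0015,0],[0,0,0.0015,0],[0,0,0,0],[0,0,0,0]]'
python3 -c "
from h import *
tgt(.4883,-.2249,.0195,9.7)"
```

```text
t: 7.75
eef_pos: [0.4883, -0.2255, 0.0194]
tool_rot: [0.0, 0.996, 0.085, 0.0]
contact_force: [0.4, -0.3, 0.7]
gripper_width: 0.113
grasp_force: 30.6
t 7.75 yaw 9.70 turn 0.00 shift x 0.0001 y -0.0006 z -0.0001  pos [ 0.4883 -0.2255  0.0194] F [ 0.37 -0.25  0.73] w 9.7mm gf 30.6
```

```bash
python3 -m inch '[[0,0,0.001,0],[0,0,0,0],[0,0,0,0]]'
python3 -m inch '[[0,0,0,0],[0,0,0,0],[0,0,0,0],[0,0,-0.01,0],[0,0,-0.03,0],[0,0,-0.04,0],[0,0,-0.04,0],[0,0,0,0]]' 0.028
python3 -c "
from h import *
tgt(.6506,-.2407,.1,9.7)"
```

```text
t: 8.05
eef_pos: [0.4883, -0.2256, 0.0192]
tool_rot: [0.0, 0.996, 0.085, 0.0]
contact_force: [-3.0, 0.7, 11.0]
gripper_width: 0.122
grasp_force: 31.7
t: 8.85
eef_pos: [0.4915, -0.2267, 0.1442]
tool_rot: [0.002, 0.996, 0.084, 0.005]
contact_force: [0.7, -1.0, -0.4]
gripper_width: 0.33
grasp_force: 0.0
t 8.85 yaw 9.69 turn -0.01 shift x 0.1544 y 0.0406 z 0.0442  pos [ 0.4915 -0.2267  0.1442] F [ 0.71 -0.99 -0.42] w 28.2mm gf 0.0
```

```bash
python3 -m inch '[[0.031,0.0081,0,0],[0.031,0.0081,0,0],[0.031,0.0081,0,0],[0.031,0.0081,0,0],[0.031,0.0081,0,0],[0,0,0,0],[0,0,0,0]]' 0.0854
python3 -c "
from h import *
tgt(.6506,-.2407,.1,9.7)
for n in('top','side'):
  c=bot.read_camera(n); np.savez(f'pics/{n}3.npz',**c); cv2.imwrite(f'pics/{n}3.png',c['color'][:,:,::-1])
a=cv2.imread('pics/top3.png')[220:400,250:450]; b=cv2.imread('pics/side3.png')[210:390,250:450]
cv2.imwrite('pics/t3.png',cv2.resize(np.hstack([a,b]),None,fx=2,fy=2,interpolation=cv2.INTER_CUBIC))"
```

```text
t: 9.55
eef_pos: [0.6474, -0.2389, 0.1377]
tool_rot: [-0.0, 0.996, 0.085, -0.001]
contact_force: [-1.2, 0.2, -0.2]
gripper_width: 1.0
grasp_force: 0.0
t 9.55 yaw 9.73 turn 0.03 shift x 0.0028 y 0.0023 z 0.0377  pos [ 0.6474 -0.2389  0.1377] F [-1.2  0.2 -0.2] w 85.4mm gf 0.0
```

View pics/t3.png

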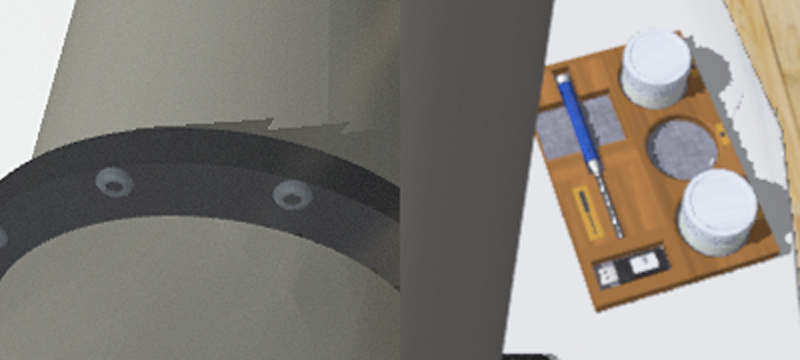

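The side view shows the driver lying in its groove, handle end at crop (565,78) and tip at (620,235). Now tin_c: down and grip.

```bash
python3 -m inch '[[0.0028,0.0023,0.03,0],[0,0,0.03,0],[0,0,0.02,0],[0,0,0.015,0],[0,0,0.01,0],[0,0,0,0],[0,0,0,0]]'
python3 -m inch '[[0,0,0,0],[0,0,0,0],[0,0,0,0],[0,0,0,0],[0,0,0,0],[0,0,0,0]]' 0 35
python3 -c "
from h import *
tgt(.6506,-.2407,.032,9.7)"
```

```text
t: 10.35
eef_pos: [0.6512, -0.2413, 0.0341]
tool_rot: [0.0, 0.996, 0.085, 0.0]
contact_force: [0.4, -0.5, 0.3]
gripper_width: 1.004
grasp_force: 0.0
t: 10.95
eef_pos: [0.6517, -0.2417, 0.0348]
tool_rot: [0.001, 0.996, 0.084, 0.001]
contact_force: [-1.5, -0.6, 6.3]
gripper_width: 0.642
grasp_force: 36.6
t 10.95 yaw 9.69 turn -0.01 shift x -0.0009 y -0.0012 z 0.0028  pos [ 0.6517 -0.2417  0.0348] F [-1.5  -0.59  6.35] w 54.8mm gf 36.6
```

```bash
python3 -m inch '[[0,0,-0.01,0],[0,0,-0.02,0],[0,0,-0.03,0],[0,0,-0.03,0],[0,0,0,0],[0,0,0,0],[0,0,0,0]]'
for i in 1 2 3; do python3 -m inch '[[0,0,0,0]]' | grep contact; done
python3 -c "
from h import *
tgt(*wl(36,0),.1,9.7)
c=bot.read_camera('top'); print(bot.get_obs()['contact_force'],bot.get_obs()['torque'])
for n in('top','side'):
  c=bot.read_camera(n); np.savez(f'pics/{n}4.npz',**c); cv2.imwrite(f'pics/{n}4.png',c['color'][:,:,::-1])
a=cv2.imread('pics/top4.png')[80:260,250:450]; b=cv2.imread('pics/side4.png')[80:260,250:450]
cv2.imwrite('pics/t4.png',cv2.resize(np.hstack([a,b]),None,fx=2,fy=2,interpolation=cv2.INTER_CUBIC))"
```

```text
t: 11.65
eef_pos: [0.6497, -0.2406, 0.122]
tool_rot: [-0.0, 0.996, 0.085, -0.001]
contact_force: [-0.2, 0.5, -1.5]
gripper_width: 0.643
grasp_force: 37.7
contact_force: [-0.4, -0.0, -2.0]
contact_force: [-0.9, 0.3, -1.9]
contact_force: [-0.0, 0.3, -1.9]
t 11.95 yaw 9.71 turn 0.01 shift x -0.2025 y 0.0309 z 0.0225  pos [ 0.6505 -0.2409  0.1225] F [-0.03  0.26 -1.86] w 54.7mm gf 37.7
[-0.14752307  0.0830065  -1.61289945] [-0.00140144 -0.01501565 -0.03362391]
```

About 1.9 N, so roughly 0.19 kg: tin_c is a light one. It goes into well_1.

```bash
python3 -m inch '[[-0.029,0.0044,0,0],[-0.029,0.0044,0,0],[-0.029,0.0044,0,0],[-0.029,0.0044,0,0],[-0.029,0.0044,0,0],[-0.029,0.0044,0,0],[-0.0285,0.004,0,0],[0,0,0,0],[0,0,0,0],[0,0,0,0]]'
python3 -c "
from h import *
tgt(*wl(35.5,0),.055,9.7)
for n in('top','side'):
  c=bot.read_camera(n); np.savez(f'pics/{n}4.npz',**c); cv2.imwrite(f'pics/{n}4.png',c['color'][:,:,::-1])"
```

```text
t: 13.1
eef_pos: [0.4577, -0.3048, 0.1236]
tool_rot: [0.0, 0.996, 0.085, 0.001]
contact_force: [0.1, -0.4, -2.5]
gripper_width: 0.64
grasp_force: 37.8
t 13.10 yaw 9.77 turn 0.07 shift x -0.0018 y -0.0001 z 0.0686  pos [ 0.4577 -0.3048  0.1236] F [ 0.13 -0.42 -2.5 ] w 54.7mm gf 37.8
```

```bash
python3 -m inch '[[-0.001,0,0.02,0],[0,0,0.02,0],[0,0,0.02,0],[0,0,0.01,0],[0,0,0,0],[0,0,0,0]]'
for i in 1 2 3; do python3 -m inch '[[0,0,0,0]]' | grep contact; done
python3 -m inch '[[0,0,0.004,0],[0,0,0.003,0],[0,0,0.003,0],[0,0,0.002,0],[0,0,0,0],[0,0,0,0]]'
```

```text
t: 13.8
eef_pos: [0.4561, -0.3053, 0.0537]
tool_rot: [0.0, 0.996, 0.085, 0.0]
contact_force: [-0.1, 0.2, -1.3]
gripper_width: 0.643
grasp_force: 37.8
contact_force: [0.3, -0.1, -2.2]
contact_force: [-0.9, 0.1, -2.4]
contact_force: [1.3, -0.0, -1.3]
t: 14.7
eef_pos: [0.4554, -0.3053, 0.0412]
tool_rot: [-0.0, 0.996, 0.085, -0.0]
contact_force: [0.2, -0.5, -0.9]
gripper_width: 0.645
grasp_force: 37.8
```

```bash
python3 -m inch '[[0,0,0.0015,0],[0,0,0.0015,0],[0,0,0,0],[0,0,0,0]]'
```

```text
t: 15.1
eef_pos: [0.4555, -0.3054, 0.0388]
tool_rot: [0.0, 0.996, 0.085, 0.0]
contact_force: [-1.3, 1.1, 5.3]
gripper_width: 0.64
grasp_force: 38.3
```

```bash
python3 -m inch '[[0,0,0,0],[0,0,0,0],[0,0,0,0],[0,0,0,0],[0,0,-0.02,0],[0,0,-0.04,0],[0,0,-0.04,0],[0,0,0,0]]' 0.0854
python3 -c "
from h import *
tgt(*wl(34,67.5),.0385,9.7)
for n in('top','side'):
  c=bot.read_camera(n); np.savez(f'pics/{n}5.npz',**c); cv2.imwrite(f'pics/{n}5.png',c['color'][:,:,::-1])
a=cv2.imread('pics/top5.png')[220:400,250:450]; b=cv2.imread('pics/side5.png')[210:390,250:450]
cv2.imwrite('pics/t5.png',cv2.resize(np.hstack([a,b]),None,fx=2,fy=2,interpolation=cv2.INTER_CUBIC))"
```

```text
t: 15.9
eef_pos: [0.4585, -0.3071, 0.1435]
tool_rot: [0.003, 0.996, 0.084, 0.004]
contact_force: [1.3, -1.1, -0.0]
gripper_width: 1.002
grasp_force: 0.0
t 15.90 yaw 9.69 turn -0.01 shift x 0.0653 y -0.0040 z 0.1050  pos [ 0.4585 -0.3071  0.1435] F [ 1.28 -1.1  -0.04] w 85.6mm gf 0.0
```

View pics/t5.png

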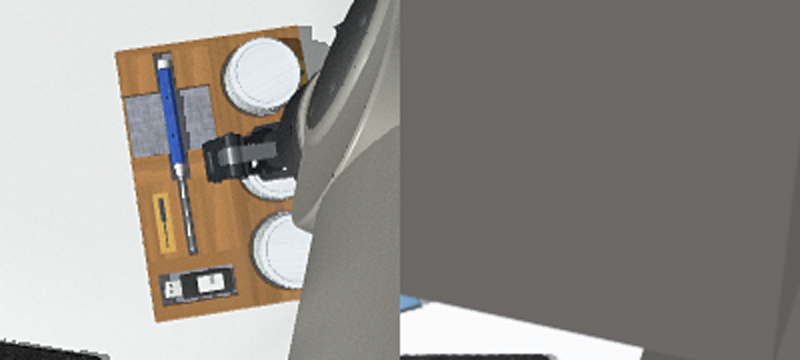

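The top view shows the driver seated at crop (172,115), tin_c in well_1 at (275,185), and the other two tins undisturbed at (262,75) and (285,250). Next, the well_2 tin.

```bash
python3 -m inch '[[0.022,-0.0015,0,0],[0.022,-0.001,0,0],[0.0215,-0.0005,0,0],[0,0,0,0],[0,0,0.03,0],[0,0,0.03,0],[0,0,0.02,0],[0,0,0.01,0],[0,0,0.005,0],[0,0,0,0],[0,0,0,0]]'
python3 -c "
from h import *
tgt(*wl(34,67.5),.0385,9.7)"
```

```text
t: 17.1
eef_pos: [0.5199, -0.2917, 0.0441]
tool_rot: [0.0, 0.996, 0.085, 0.001]
contact_force: [-0.3, -0.1, 0.6]
gripper_width: 0.999
grasp_force: 0.0
t 17.10 yaw 9.70 turn -0.00 shift x 0.0022 y 0.0009 z 0.0056  pos [ 0.5199 -0.2917  0.0441] F [-0.34 -0.13  0.62] w 85.3mm gf 0.0
```

```bash
python3 -m inch '[[0.002,0.001,0.005,0],[0,0,0,0],[0,0,0,0]]'
python3 -m inch '[[0,0,0,0],[0,0,0,0],[0,0,0,0],[0,0,0,0],[0,0,0,0],[0,0,0,0]]' 0 40
python3 -m inch '[[0,0,-0.01,0],[0,0,-0.02,0],[0,0,-0.03,0],[0,0,-0.01,0],[0,0,0,0],[0,0,0,0],[0,0,0,0]]'
for i in 1 2 3; do python3 -m inch '[[0,0,0,0]]' | grep contact; done
```

```text
t: 17.4
eef_pos: [0.5218, -0.292, 0.0385]
tool_rot: [0.0, 0.996, 0.085, 0.0]
contact_force: [0.0, -0.2, -0.6]
gripper_width: 1.001
grasp_force: 0.0
t: 18.0
eef_pos: [0.5221, -0.2929, 0.0391]
tool_rot: [0.001, 0.996, 0.084, 0.001]
contact_force: [-0.7, -2.7, 6.3]
gripper_width: 0.64
grasp_force: 41.9
t: 18.7
eef_pos: [0.5205, -0.2914, 0.1067]
tool_rot: [-0.001, 0.996, 0.085, -0.001]
contact_force: [0.2, 0.3, -5.1]
gripper_width: 0.64
grasp_force: 44.1
contact_force: [-0.4, 0.5, -3.6]
contact_force: [-0.2, 0.1, -5.1]
contact_force: [-0.3, 0.6, -4.8]
```

About 4.7 N, so roughly 0.47 kg: this is the full tin, and two full ones are ruled out by the stated ranges. Lifting it and holding still.

```bash
python3 -m inch '[[0,0,-0.02,0],[0,0,-0.03,0],[0,0,-0.03,0],[0,0,-0.03,0],[0,0,-0.02,0],[0,0,-0.01,0],[0,0,0,0],[0,0,0,0],[0,0,0,0],[0,0,0,0],[0,0,0,0],[0,0,0,0]]' 0 50
python3 -c "
from h import *
tgt(.5205,-.2914,.24,9.7)
for n in('top','side'):
  c=bot.read_camera(n); cv2.imwrite(f'pics/{n}6.png',c['color'][:,:,::-1])
a=cv2.imread('pics/top6.png')[130:430,200:450]; b=cv2.imread('pics/side6.png')[130:430,200:450]
cv2.imwrite('pics/t6.png',cv2.resize(np.hstack([a,b]),None,fx=1.6,fy=1.6,interpolation=cv2.INTER_CUBIC))
o=bot.get_obs(); print(o['contact_force'],o['joint_vel'])"
```

```text
t: 20.2
eef_pos: [0.5215, -0.2919, 0.2478]
tool_rot: [-0.0, 0.996, 0.085, -0.0]
contact_force: [0.3, 0.4, -4.1]
gripper_width: 0.638
grasp_force: 54.9
t 20.20 yaw 9.71 turn 0.01 shift x -0.0009 y -0.0006 z 0.0078  pos [ 0.5215 -0.2919  0.2478] F [ 0.33  0.43 -4.06] w 54.4mm gf 54.9
[-0.0211786   0.41133052 -4.69723824] [-5.83791082e-04 -1.57024679e-03  3.09433964e-05 -1.83430171e-03
 -2.70305090e-04 -1.14781794e-03  6.57095589e-04]
```

View pics/t6.png

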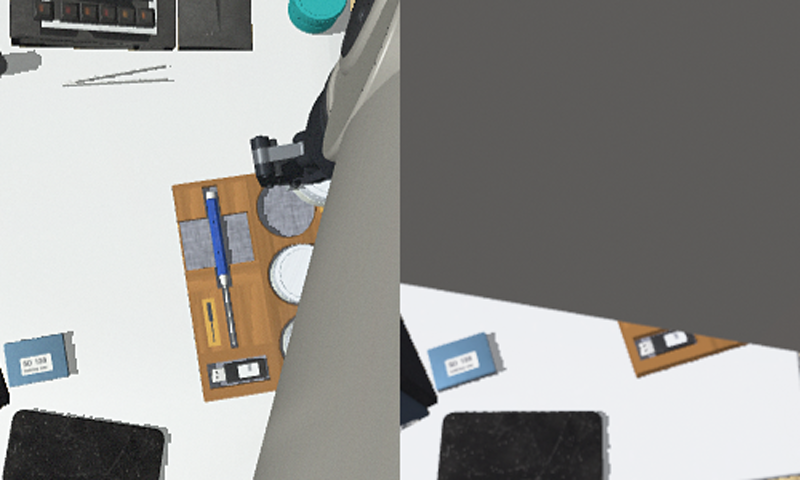

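The full tin is held at about (310,185), its base roughly 21 cm up. The driver is in its groove, well_2 is empty, and tins stand in well_1 (297,272) and well_0 (290,340). Handing in.

```bash
python3 -c "
from station import bot
print(bot.hand_in())"
```

```text
the job is handed in; nothing more can be done
None
```

The job is handed in: the driver is down in its groove, and the full tin (about 0.47 kg, from well_2) is held upright with its base about 21 cm above the desk. The tin from the desk (about 0.19 kg) stands in well_1. The third tin was left standing in well_0 and not weighed, because only one tin can be full.

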